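# Lever open a lever-lid reagent tin

### The job

Open the tin that is clamped in the lab stand: lever its tight lid loose with the tin opener, blade under the edge of the lid and resting on the tin's rim. Then lay the opener down flat on the bench, lift the loosened lid off with the gripper and lay it down gently, flat in the steel tray. Leave the other things on the bench where they are.

Things in the scene. Friction and masses are not known exactly. Their poses are not given: they have to be found in the camera images.
- can_rim (a point): Fixed round steel tin, 92 mm across, top at z 0.102. Point: tin's axis at rim top. Rim wall 3 mm thick (radius 43-46 mm), then an open groove in to radius 26.2 mm, 12 mm deep, to the upright mouth wall. x points to the stand's rod (12 mm thick, 250 mm tall) 118 mm off; base plate 135 mm wide, x -73 to 143 mm, 10 mm thick. Clamp jaws at height 60 mm reach 57 mm out.
- lid_mid (a point): The tin's lid: steel flange 62 mm across, 3.5 mm thick (point: its centre, half-way up; z up) on a plug 48 mm across, 12 mm deep. Pressed home, the flange spans 2 mm below to 1.5 mm above the rim, overhanging the groove 5 mm: room for a blade below. Springy mouth grips the plug: about 25 N to pull straight, 10 N at the edge; levered up, it stays.
- bar_grip (a point): Tin opener, 185 mm: black handle 105 long, 20 wide, 14 mm thick, and a straight flat steel blade. Point: grip point inside the handle, half-way up (7 mm over the bench as it lies), near its centre of mass, 30 mm behind the blade. x points along it to the blade tip, 110 mm ahead; the handle ends 75 mm behind; z up.
- bar_tip (a point): Middle of the end of the opener's blade. The last 30 mm of the blade are 2 mm thick and 12 mm wide, the 50 mm before that 3 mm thick and 14 mm wide, all in the mid-plane of the handle. Same axes as bar_grip.
- tray: Fixed steel tray, open on top: 240 mm (its x) by 170 mm (its y), walls 3 mm thick and 18 mm high, floor 3 mm thick. Origin: centre of its underside on the bench; z up.
- media_bottle: Bystander: loose glass bottle with a green cap, 70 mm across, 135 mm high; origin under its centre.
- tip_box: Bystander: loose grey box of yellow pipette tips, 120 x 85 mm, 55 mm high; origin under its centre.
- microplates: Bystander: stack of two clear microplates, 85.5 x 127.5 mm, 31 mm high, loose; origin under its centre.
- white_bottle: Bystander: loose white plastic bottle, 48 mm across, 85 mm high; origin under its centre.

How it is judged:
By the outcome, as a careful person would: the job done as asked, in the order asked, and still so for the second after the job is handed in, with the robot touching nothing.
It also fails if it takes over 72 s, if anything falls off the work surface, if the arm or the gripper's body presses on something with over 40 N, if the wrist force passes 120 N, or if a joint passes its speed limit or range.

### The arm

A 7-joint arm with a two-finger parallel gripper is mounted at the origin on the work surface. World frame = base frame: x ahead of the robot, y to its left, z up, the work surface at z = 0. Lengths are in m, angles in degrees, forces in N, time in s.
With the tool pointing down it reaches from about 0.35 to 0.9 m from the base axis. Payload 19.9 kg.
Tool frame: the origin (TCP) lies between the finger pads; the fingertips stand 11 mm ahead of it and the grasp point (between the pads) lies 8 mm behind it (r.tips_ahead is the distance from the TCP to the fingertips, in m); z points along the fingers, y is the direction in which the jaws open and shut (so a half turn about z gives the same grasp; the last joint's range is limited). The gripper opens to 85 mm and grips with 20 to 120 N. Pads are 22 mm wide; open, the fingers measure 114 mm over their backs; the gripper's body (76 mm by 85 mm) begins 54 mm behind the grasp point. The pads swing forward as they close: fully open they stand 13 mm farther back than shut.
Start: joints at [-2.378, 23.915, -0.59, 92.452, 0.269, 63.638, -3.037], TCP at [0.625, 0, 0.242] pointing down, gripper open.
Joint ranges: [-161.28, 161.28], [-22.2, 115.67], [-73.04, 71.86], [3.21, 147.25], [-68.34, 248.33], [10.77, 114.83], [-161.83, 161.83]. Speed limits (degrees/s): [108.29, 108.29, 136.94, 136.94, 172.46, 172.46, 172.46].

### API

Orientations are given as [roll, pitch, yaw] about the fixed x, y, z axes, in that order (R = Rz(yaw) Ry(pitch) Rx(roll)).
In Python, from station import sensors, vision, order, r gives the robot as it stands.
- The arm moves only by the tool servo_tool, never from a script. Its argument "plan" is a list of rows, each a list of 4 numbers: the shift along the tool's x, y, z in mm, then the turn about the tool's z in degrees. A call has 1 to 10 rows; each row shifts and turns the commanded pose from where the row before left it, along the tool's axes as they then stand; what a row does not reach is not made up. A row lasts 1/12 s, in which the tool goes at most 41.7 mm and 7.16 degrees, less where a joint would pass 70% of its speed; a pose out of reach is approached as far as the arm can. A call with a gripper value outside its range is refused whole. "fingers" is the opening, from 0 (shut) to 1 (fully open), set as the call begins (left out, the last holds). The fingers move at their own pace and stop on an object; the grip force is fixed at half the most. Time passes only in rows, so rows that do not move let the fingers close. It gives the time, the measured TCP pose, the force and the opening at its end, in the units of the state.
- sensors.state(): the state, without advancing time (a new reading comes with each control period).
- vision.grab_frame(name): name is "scene" or "side" or "wrist"; returns a dict with "img" (400x640x3 uint8, red, green, blue), "fx", "fy", "cx", "cy" (pixels), "D" ([k1, k2, p1, p2, k3] as OpenCV has them; the pictures are not rectified), "view" (4x4, takes a point from world to camera coordinates). Camera axes: x right, y up, looking along -z (the intrinsics and any distortion apply to the point x, -y, -z); pixel columns grow to the right and rows downward; lengths in m; the calibration is good to about 2 mm. A picture is of the moment at which its call begins. There is no depth.
- order.finish_job(): hands the job in, once; it reports no verdict.
The state is a dict: "time": time; "qpos": joint angles; "qd": joint speeds; "effort": joint torques, N m; "tool_pos": TCP position; "tool_rot": TCP orientation; "contact_force": force on the tool from outside, world axes, zero at the start; "moment": the same for the moment, N m; "grip_width": finger opening in m.
Only numpy, scipy, OpenCV 4.12 (cv2) and the standard library are available. Lean on these libraries where they do the work, as an engineer would, in place of code of your own. Each camera call takes 0.05 s, during which the arm holds its last target. There are 200 camera calls.

## Working session

There is one attempt and no reset: what is moved stays moved. The work goes in short steps, Python scripts to look and compute and a tool call to move; the robot and the scene stay as the last step left them, time stands still between calls to the robot, and variables do not carry over. Pictures are saved under pics/ and viewed, about 8 in all and at most 12, crops included, and the job is handed in when it is done.

Besides the shell and the picture viewer there is one more tool, called after ">>>" as a command line: name --pt "numbers of a row" for each row, then --argument value for the rest. servo_tool: Moves the arm, as the interface text tells. Its arguments: {"type":"object","properties":{"plan":{"type":"array","items":{"type":"array","items":{"type":"number"}}},"fingers":{"type":"number"}},"required":["plan"]}

```bash
ls; mkdir -p pics; cat > h.py <<'E'
import numpy as np, cv2
from station import sensors, vision, order, r
def grab(n,fn):
    f=vision.grab_frame(n); im=f.pop("img"); cv2.imwrite("pics/"+fn+".png",im[:,:,::-1]); np.save("pics/"+fn+".npy",dict(f,img=im),allow_pickle=True); return f
def load(fn): return np.load("pics/"+fn+".npy",allow_pickle=True).item()
def K(f): return np.array([[f["fx"],0,f["cx"]],[0,f["fy"],f["cy"]],[0,0,1.]])
def ray(f,uv):
    p=cv2.undistortPoints(np.array([[uv]],float),K(f),np.array(f["D"],float))[0,0]
    V=np.array(f["view"]); R=V[:3,:3]; c=-R.T@V[:3,3]
    return c,R.T@np.array([p[0],-p[1],-1.])
def atz(f,uv,z):
    c,d=ray(f,uv); return c+d*(z-c[2])/d[2]
def proj(f,P):
    P=np.atleast_2d(P).astype(float); V=np.array(f["view"]); q=P@V[:3,:3].T+V[:3,3]; q=q*[1,-1,-1]
    return cv2.projectPoints(q,np.zeros(3),np.zeros(3),K(f),np.array(f["D"],float))[0][:,0]
def crop(fn,x,y,w,h,s,out):
    im=load(fn)["img"][y:y+h,x:x+w,::-1]; cv2.imwrite("pics/"+out+".png",cv2.resize(im,None,fx=s,fy=s,interpolation=cv2.INTER_CUBIC))
E
python3 - <<'E'
from h import *
np.set_printoptions(precision=3,suppress=True)
a=[grab(n,n+"0") for n in("scene","side","wrist")]
for f in a:
    V=np.array(f["view"]);print(-V[:3,:3].T@V[:3,3],-V[2,:3],f["fx"],f["D"])
print(sensors.state())
# stack scene+side
A=np.vstack([load("scene0")["img"],load("side0")["img"]])
cv2.imwrite("pics/both0.png",cv2.resize(A[:,:,::-1],(480,600),interpolation=cv2.INTER_AREA))
E
```

```text
pics
[1.428 0.278 0.896] [-0.707 -0.219 -0.672] 364.0773095547667 [-0.086  0.     0.     0.     0.   ]
[ 0.255 -0.975  1.351] [ 0.207  0.596 -0.775] 503.24636438122127 [-0.06  0.    0.    0.    0.  ]
[0.624 0.07  0.373] [-0.    -0.272 -0.962] 280.9560864252162 [-0.029  0.     0.     0.     0.   ]
{'time': 0.15, 'qpos': array([-2.377, 23.941, -0.593, 92.476,  0.27 , 63.638, -3.035]), 'qd': array([-0.026, -0.153,  0.09 , -0.145, -0.073,  0.058,  0.005]), 'effort': array([  0.   , -86.474,   0.679, -43.506,   0.019,   0.006,  -0.   ]), 'tool_pos': array([0.625, 0.   , 0.242]), 'tool_rot': array([-179.947,    0.004,   90.003]), 'contact_force': array([ 0.311,  0.441, -0.084]), 'moment': array([-0.001, -0.017, -0.025]), 'grip_width': 0.08542099168092204}
```

View pics/scene0.png

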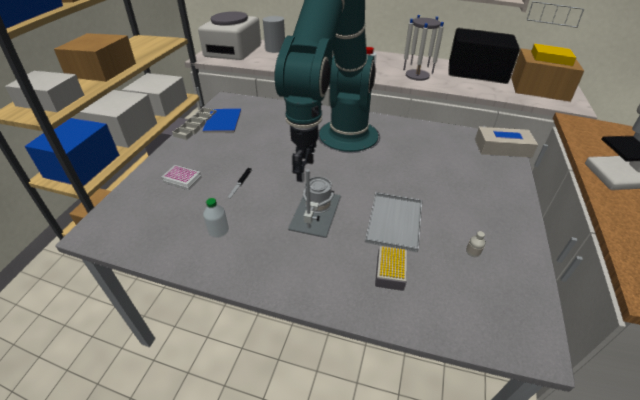

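View pics/side0.png

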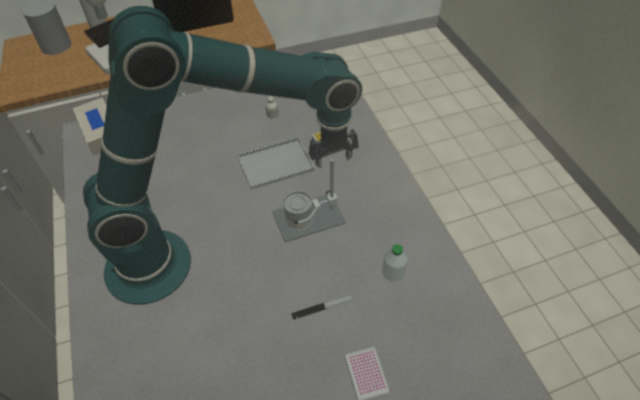

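```bash
python3 - <<'E'
from h import *
def c(fn,x,y,w,h,W,H):
    return cv2.resize(load(fn)["img"][y:y+h,x:x+w,::-1],(W,H),interpolation=cv2.INTER_CUBIC)
# each tile 400x300, scale 5
a=c("side0",265,185,80,60,400,300);b=c("side0",284,280,80,60,400,300)
d=c("scene0",285,170,80,60,400,300);e=c("wrist0",0,0,640,400,400,250);e=np.vstack([e,np.zeros((50,400,3),np.uint8)])
cv2.imwrite("pics/comp.png",np.vstack([np.hstack([a,b]),np.hstack([d,e])]))
E
```

```text
(no output)
```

View pics/comp.png

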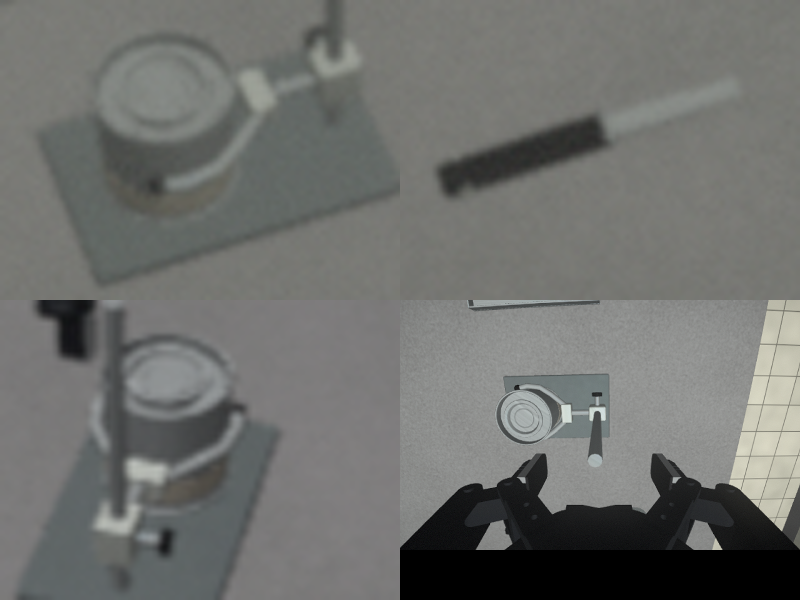

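```bash
python3 - <<'E'
from h import *
np.set_printoptions(precision=4,suppress=True)
s,w,c=load("side0"),load("wrist0"),load("scene0")
print("rim side",atz(s,(265+167/5,185+88/5),.102),"wrist",atz(w,(205,185),.102),"scene",atz(c,(285+175/5,170+86/5),.102))
o=[atz(s,(284+(x-400)/5,280+y/5),.007) for x,y in((446,180),(604,128),(740,87))]
print("opener end,junction,tip",o, [np.degrees(np.arctan2(*(o[2]-o[0])[1::-1])), np.linalg.norm(o[2]-o[0]),np.linalg.norm(o[1]-o[0])])
b=[atz(s,(265+x/5,185+y/5),.01) for x,y in((37,131),(100,285),(400,190))]
print("base",b,np.degrees(np.arctan2(*(b[2]-b[1])[1::-1])))
print("base wrist",[atz(w,((x-400)*1.6,(y-300)*1.6),.01) for x,y in((504,376),(609,374),(609,437))])
print("tray",[atz(s,p,.018) for p in((238,160),(299,141),(314,163),(253,187))])
print("rod top wrist",atz(w,((595-400)*1.6,(460-300)*1.6),.25))
print("bottle",atz(s,(396,247),.135),"plates",atz(s,(367,373),.031),"tips",atz(c,(393,262),.055))
E
```

```text
rim side [ 0.5047 -0.005   0.102 ] wrist [0.5123 0.0095 0.102 ] scene [0.5147 0.0127 0.102 ]
opener end,junction,tip [array([ 0.3792, -0.3266,  0.007 ]), array([ 0.4766, -0.3267,  0.007 ]), array([ 0.5616, -0.3294,  0.007 ])] [np.float64(-0.874011666349322), np.float64(0.18243066587632634), np.float64(0.09743554902352726)]
base [array([0.4294, 0.0616, 0.01  ]), array([ 0.4326, -0.0727,  0.01  ]), array([ 0.6408, -0.0689,  0.01  ])] 1.0360060729085359
base wrist [array([0.4338, 0.0706, 0.01  ]), array([0.6446, 0.0736, 0.01  ]), array([ 0.6467, -0.0589,  0.01  ])]
tray [array([0.3757, 0.3265, 0.018 ]), array([0.6153, 0.3421, 0.018 ]), array([0.6312, 0.2153, 0.018 ]), array([0.3943, 0.1815, 0.018 ])]
rod top wrist [0.6215 0.0075 0.25  ]
bottle [ 0.7116 -0.2844  0.135 ] plates [ 0.5104 -0.5626  0.031 ] tips [0.7255 0.2979 0.055 ]
```

```bash
python3 - <<'E'
from h import *
t=np.linspace(0,2*np.pi,60)
def ov(fn,p,yaw,col,x,y,w,h,s):
    f=load(fn); im=cv2.resize(f["img"][y:y+h,x:x+w,::-1],None,fx=s,fy=s,interpolation=cv2.INTER_CUBIC)
    R=np.array([[np.cos(yaw),-np.sin(yaw)],[np.sin(yaw),np.cos(yaw)]])
    def dr(P,cl):
        P=np.array(P);P=np.c_[P[:,:2]@R.T+p,P[:,2]]
        q=(proj(f,P)-[x,y]+.5)*s; cv2.polylines(im,[q.round().astype(int)],False,col)
    dr(np.c_[.046*np.cos(t),.046*np.sin(t),0*t+.102],0)
    dr(np.c_[.031*np.cos(t),.031*np.sin(t),0*t+.1035],0)
    dr([[-.073,-.0675,.01],[.143,-.0675,.01],[.143,.0675,.01],[-.073,.0675,.01],[-.073,-.0675,.01]],0)
    dr([[.118,0,.01],[.118,0,.25]],0)
    return cv2.resize(im,(400,300))
a=ov("side0",[.505,-.005],.01,(0,0,255),265,185,80,60,5)
b=ov("scene0",[.505,-.005],.01,(0,0,255),285,170,80,60,5)
c=ov("wrist0",[.505,-.005],.01,(0,0,255),150,100,200,150,2)
d=ov("wrist0",[.505,.005],0.0,(0,255,0),150,100,200,150,2)
cv2.imwrite("pics/ov.png",np.vstack([np.hstack([a,b]),np.hstack([c,d])]))
E
```

```text
(no output)
```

View pics/ov.png

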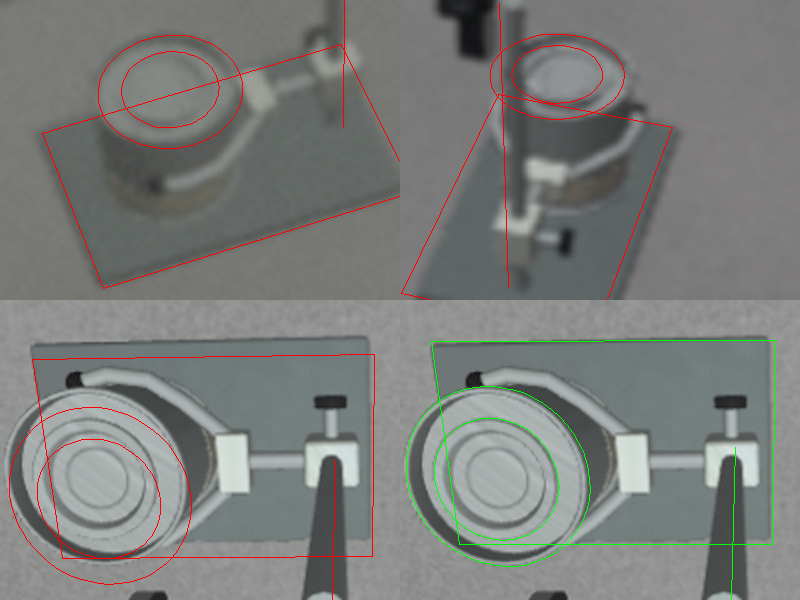

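>>> servo_tool --pt "0 0 -30 0" --pt "-30 -10 0 0" --pt "-32 -18 0 7" --pt "-30 -22 0 7" --pt "-28 -25 0 7" --fingers 1

```text
time: 0.57
tool_pos: [0.5396, -0.1124, 0.2718]
tool_rot: [-180.0, 0.0, 68.6]
contact_force: [0.3, 0.4, -0.1]
grip_width: 0.0853
```

>>> servo_tool --pt "-22 -1 7 6.86" --pt "-22 2 7 6.86" --pt "-22 5 7 6.86" --pt "-21 7 7 6.86" --pt "-20 10 7 6.86" --pt "-19 12 7 6.86" --pt "-17 14 7 6.86" --pt "-15 16 7 6.86" --pt "-13 18 7 6.86" --pt "-11 19 7 6.86"

```text
time: 1.4
tool_pos: [0.4548, -0.3159, 0.2019]
tool_rot: [180.0, 0.0, 0.1]
contact_force: [0.4, 0.2, 0.2]
grip_width: 0.0853
```

```bash
python3 - <<'E'
from h import *
f=grab("wrist","w1"); print(sensors.state()["tool_pos"],sensors.state()["tool_rot"],sensors.state()["qpos"])
E
```

```text
[ 0.45217215 -0.31960539  0.20079555] [ 1.79938441e+02  1.20507193e-01 -7.36754269e-01] [ 13.69412243  20.27723597  22.56788765 105.7431057   -9.10730806
  55.82298654 -50.5900967 ]
```

View pics/w1.png

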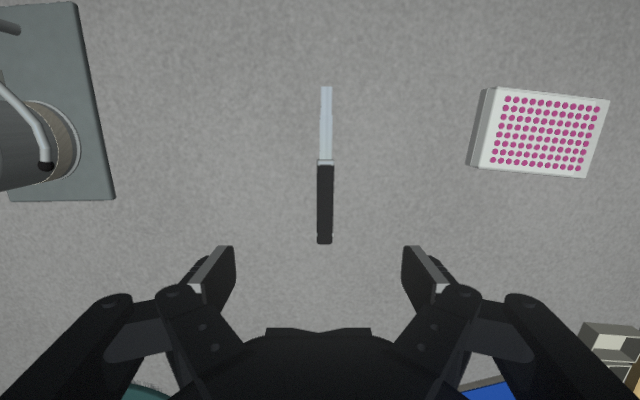

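```bash
python3 - <<'E'
from h import *
np.set_printoptions(precision=4,suppress=True)
f=load("w1")
for p in((326.5,86),(326,161),(324.5,243)): print(atz(f,p,.007))
print([atz(f,p,.01) for p in((76,3),(115,199))])
print(sensors.state()["tool_pos"])
E
```

```text
[ 0.561  -0.3241  0.007 ]
[ 0.4795 -0.3243  0.007 ]
[ 0.3762 -0.3233  0.007 ]
[array([ 0.6437, -0.0656,  0.01  ]), array([ 0.4343, -0.0691,  0.01  ])]
[ 0.4522 -0.3196  0.2008]
```

>>> servo_tool --pt "-1 4.4 35 0" --pt "0 0 38 0" --pt "0 0 38 0" --pt "0 0 38 0" --pt "0 0 26 0" --pt "0 0 12 0" --pt "0 0 0 0"

```text
time: 2.03
tool_pos: [0.4532, -0.3186, 0.0131]
tool_rot: [-179.9, 0.2, 0.4]
contact_force: [-1.0, -0.1, -0.6]
grip_width: 0.0853
```

>>> servo_tool --pt "0 0 0 0" --pt "0 0 0 0" --pt "0 0 0 0" --pt "0 0 0 0" --pt "0 0 0 0" --pt "0 0 0 0" --fingers 0

```text
time: 2.53
tool_pos: [0.455, -0.3198, 0.0164]
tool_rot: [180.0, -0.1, 0.4]
contact_force: [-0.7, 1.4, 9.3]
grip_width: 0.0181
```

>>> servo_tool --pt "0 0 0 0" --pt "0 0 0 0" --pt "0 0 -5 0" --pt "0 0 -15 0" --pt "0 0 -25 0" --pt "0 0 -30 0" --pt "0 0 -30 0" --pt "0 0 -30 0" --pt "0 0 0 0" --pt "0 0 0 0"

```text
time: 3.37
tool_pos: [0.4551, -0.3197, 0.152]
tool_rot: [179.9, -0.2, 0.4]
contact_force: [0.2, 0.6, -1.4]
grip_width: 0.0182
```

```bash
python3 - <<'E'
from h import *
f=grab("wrist","w2"); grab("side","s2"); print(sensors.state())
a=cv2.resize(load("w2")["img"][40:280,160:480,::-1],(400,300))
b=cv2.resize(load("s2")["img"][200:320,260:420,::-1],(400,300),interpolation=cv2.INTER_CUBIC)
cv2.imwrite("pics/c2.png",np.hstack([a,b]))
E
```

```text
{'time': 3.4667, 'qpos': array([ 14.66676076,  24.22659697,  21.54506009, 107.91276103,
       -11.3514312 ,  49.9722426 , -47.76152241]), 'qd': array([ 0.14624818,  1.02700116, -0.26430804,  0.35419942, -0.00896845,
       -0.00766985,  0.024854  ]), 'effort': array([-1.05818775e-01, -7.88258243e+01,  8.25965703e+00, -3.78273332e+01,
        5.21317567e-02,  5.09423611e-02, -2.29443039e-02]), 'tool_pos': array([ 0.45413773, -0.31906621,  0.14986854]), 'tool_rot': array([-1.79977568e+02,  2.97768372e-02,  4.07649045e-01]), 'contact_force': array([ 0.30288692, -0.30104429, -0.73044354]), 'moment': array([ 0.01889482, -0.04175284,  0.023716  ]), 'grip_width': 0.01832687152241145}
```

View pics/c2.png

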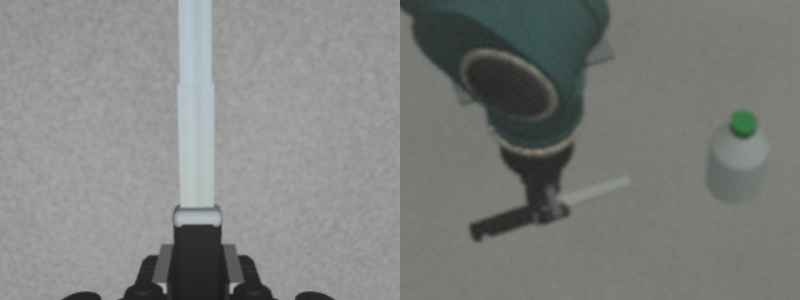

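>>> servo_tool --pt "10.8 -21.8 0 6" --pt "8.5 -22.8 0 6" --pt "6 -23.6 0 6" --pt "3.5 -24.1 0 6" --pt "1 -24.3 0 6" --pt "-1.5 -24.3 0 6" --pt "-4.1 -24 0 6" --pt "-6.6 -23.4 0 6" --pt "-9 -22.6 0 6" --pt "-11.3 -21.6 0 6"

```text
time: 4.3
tool_pos: [0.5606, -0.0993, 0.149]
tool_rot: [179.9, 0.0, -59.9]
contact_force: [0.6, -0.4, -1.1]
grip_width: 0.018
```

>>> servo_tool --pt "0 0 0 0" --pt "0 0 0 0"

```text
time: 4.47
tool_pos: [0.5607, -0.0991, 0.1489]
tool_rot: [179.9, 0.1, -59.4]
contact_force: [0.1, -0.3, -1.1]
grip_width: 0.0176
```

```bash
python3 - <<'E'
from h import *
f=grab("wrist","w3"); grab("side","s3"); s=sensors.state(); print(s["tool_pos"],s["tool_rot"],s["qpos"],s["contact_force"])
a=load("w3")["img"][:,:,::-1][:300,:400]
b=cv2.resize(load("s3")["img"][140:260,260:420,::-1],(400,300),interpolation=cv2.INTER_CUBIC)
cv2.imwrite("pics/c3.png",np.hstack([a,b]))
cv2.imwrite("pics/c3.png",np.vstack([load("w3")["img"][:,:,::-1],np.hstack([cv2.resize(b,(267,200)),np.zeros((200,373,3),np.uint8)])]))
E
```

```text
[ 0.56014117 -0.10116709  0.14943808] [ 1.79899149e+02  2.13070191e-02 -5.95529126e+01] [ -17.70885696   27.4012163    31.90073852  106.12666304  -18.00725401
   51.62009953 -126.90295994] [-0.49535718  0.00393447 -0.5844287 ]
```

View pics/c3.png

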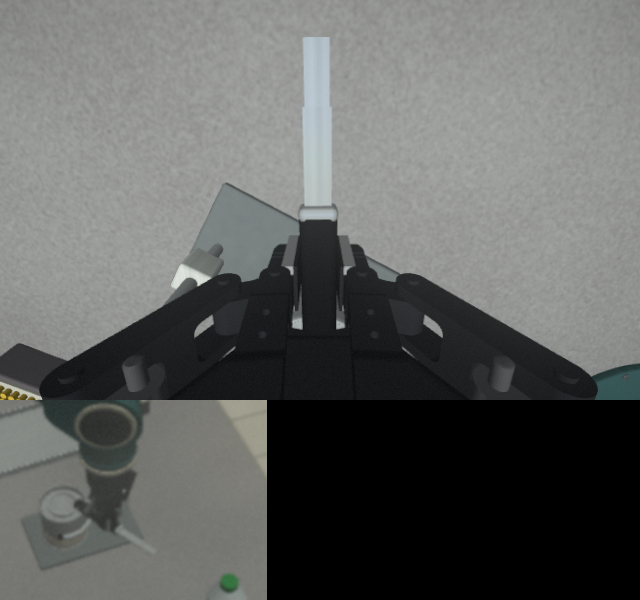

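>>> servo_tool --pt "0 0 12 0" --pt "0 0 12 0" --pt "0 0 6 0" --pt "0 0 3 0" --pt "0 0 3 0" --pt "0 0 3 0"

```text
time: 5.07
tool_pos: [0.5611, -0.101, 0.1113]
tool_rot: [-180.0, -0.0, -59.6]
contact_force: [1.9, -0.4, 5.3]
grip_width: 0.0184
```

>>> servo_tool --pt "0 0 2 0" --pt "0 0 2 0" --pt "0 0 2 0" --pt "0 0 0 0"

```text
time: 5.4
tool_pos: [0.5609, -0.1007, 0.1052]
tool_rot: [180.0, -0.0, -59.6]
contact_force: [0.6, -1.4, 5.5]
grip_width: 0.0178
```

>>> servo_tool --pt "0 0 3 0" --pt "0 0 3 0" --pt "0 0 3 0" --pt "0 0 3 0" --pt "0 0 3 0" --pt "0 0 0 0" --pt "0 0 0 0"

```text
time: 5.98
tool_pos: [0.5609, -0.1005, 0.0902]
tool_rot: [180.0, 0.0, -59.6]
contact_force: [3.2, -0.0, 4.1]
grip_width: 0.0182
```

```bash
python3 - <<'E'
from h import *
s=sensors.state(); print(s["tool_pos"],s["contact_force"])
f=grab("wrist","w4"); im=load("w4")["img"]
# blade tip row: brightness profile in cols 312-322
for fn in("w3","w4"):
    g=load(fn)["img"][:,308:326].mean((1,2)); d=np.abs(np.diff(g)); i=np.argsort(d)[::-1][:6]; print(fn,sorted(i.tolist()),g[20:80:4].round())
for fn,z in(("w3",.1494),("w4",float(s["tool_pos"][2]))):
    p=np.array(s["tool_pos"]);p[2]=z; u=np.array([.5,-.866,0]); u/=np.linalg.norm(u)
    for th in(0,10,15,20,25,30):
        t=np.radians(th); a=.107
        c=p-[0,0,.0095]
        print(fn,th,[proj(load(fn),c+u*l*np.cos(t)-np.array([0,0,l*np.sin(t)]))[0].round(1) for l in(.107,.077,.027)])
E
```

```text
[ 0.56092832 -0.10046695  0.09021271] [ 3.16257328 -0.04430508  4.14707177]
w3 [36, 205, 206, 208, 218, 219] [152. 152. 151. 151. 151. 189. 190. 190. 190. 191. 191. 192. 192. 192.
 193.]
w4 [83, 84, 216, 217, 226, 227] [152. 149. 150. 149. 151. 149. 152. 150. 150. 150. 152. 150. 153. 153.
 153.]
w3 0 [array([321.8,  28.6]), array([320.9,  99.3]), array([319.7, 201.2])]
w3 10 [array([321.2,  43.7]), array([320.6, 103.6]), array([319.6, 199.5])]
w3 15 [array([320.9,  52.2]), array([320.4, 107.1]), array([319.6, 199.3])]
w3 20 [array([320.7,  61.1]), array([320.3, 111.4]), array([319.6, 199.4])]
w3 25 [array([320.5,  70.4]), array([320.1, 116.3]), array([319.5, 199.9])]
w3 30 [array([320.3,  79.9]), array([320. , 121.8]), array([319.5, 200.8])]
w4 0 [array([320. ,  32.3]), array([319.5, 102.3]), array([318.7, 203.4])]
w4 10 [array([319.8,  46.9]), array([319.3, 106.4]), array([318.7, 201.7])]
w4 15 [array([319.6,  55.2]), array([319.3, 109.8]), array([318.6, 201.4])]
w4 20 [array([319.5,  63.9]), array([319.2, 114. ]), array([318.6, 201.5])]
w4 25 [array([319.4,  73. ]), array([319.1, 118.8]), array([318.6, 202. ])]
w4 30 [array([319.3,  82.3]), array([319.1, 124.1]), array([318.6, 202.8])]
```

>>> servo_tool --pt "0 0 2 0" --pt "0 0 2 0" --pt "0 0 0 0" --pt "0 0 -20 0" --pt "0 0 -35 0" --pt "0 0 -34 0"

```text
time: 6.53
tool_pos: [0.5597, -0.1006, 0.1754]
tool_rot: [179.8, 0.1, -59.6]
contact_force: [1.5, 0.2, -0.5]
grip_width: 0.0174
```

>>> servo_tool --pt "4.9 9.4 0 -7.14" --pt "3.8 10 0 -7.14" --pt "2.5 10.4 0 -7.14" --pt "1.2 10.6 0 -7.14" --pt "-0.2 10.6 0 -7.14" --pt "-1.5 10.5 0 -7.14" --pt "-2.8 10.3 0 -7.14" --pt "-4 9.9 0 -7.14" --pt "-5.2 9.3 0 -7.14" --pt "-6.4 8.5 0 -7.14"

```text
time: 7.37
tool_pos: [0.5038, -0.1912, 0.1749]
tool_rot: [-180.0, 0.1, 12.2]
contact_force: [0.2, -0.9, -0.5]
grip_width: 0.0179
```

>>> servo_tool --pt "0 0 0 -7.14" --pt "0 0 0 -7.14" --pt "0 0 0 -7.14" --pt "0 0 0 -7.14" --pt "0 0 0 -7.14" --pt "0 0 0 -7.14" --pt "0 0 0 -7.14" --pt "0 0 0 -7.14" --pt "0 0 0 -7.14" --pt "0 0 0 -7.14"

```text
time: 8.2
tool_pos: [0.5041, -0.1908, 0.1748]
tool_rot: [-179.9, -0.0, 83.6]
contact_force: [0.6, -0.4, 0.1]
grip_width: 0.0182
```

>>> servo_tool --pt "0 0 0 -7.1" --pt "0 0 0 0" --pt "0 0 0 0"

```text
time: 8.45
tool_pos: [0.5042, -0.191, 0.175]
tool_rot: [-180.0, -0.0, 90.1]
contact_force: [0.5, 0.2, -0.7]
grip_width: 0.0177
```

>>> servo_tool --pt "20 0 0 0" --pt "20 0 0 0" --pt "0 0 0 0" --pt "0 0 0 0"

```text
time: 8.78
tool_pos: [0.5044, -0.15, 0.1752]
tool_rot: [-180.0, -0.0, 90.2]
contact_force: [0.8, -0.1, -0.3]
grip_width: 0.0179
```

```bash
python3 - <<'E'
from h import *
f=grab("wrist","w5"); grab("side","s5"); s=sensors.state(); print(s["tool_pos"],s["tool_rot"])
a=cv2.resize(load("w5")["img"][0:240,160:480,::-1],(800,600),interpolation=cv2.INTER_CUBIC)
b=cv2.resize(load("s5")["img"][150:250,250:370,::-1],(240,200),interpolation=cv2.INTER_CUBIC)
a[400:,:240]=b
cv2.imwrite("pics/c5.png",a)
E
```

```text
[ 0.50429244 -0.15139449  0.17522791] [-1.79986303e+02  1.78327018e-02  9.01468404e+01]
```

View pics/c5.png

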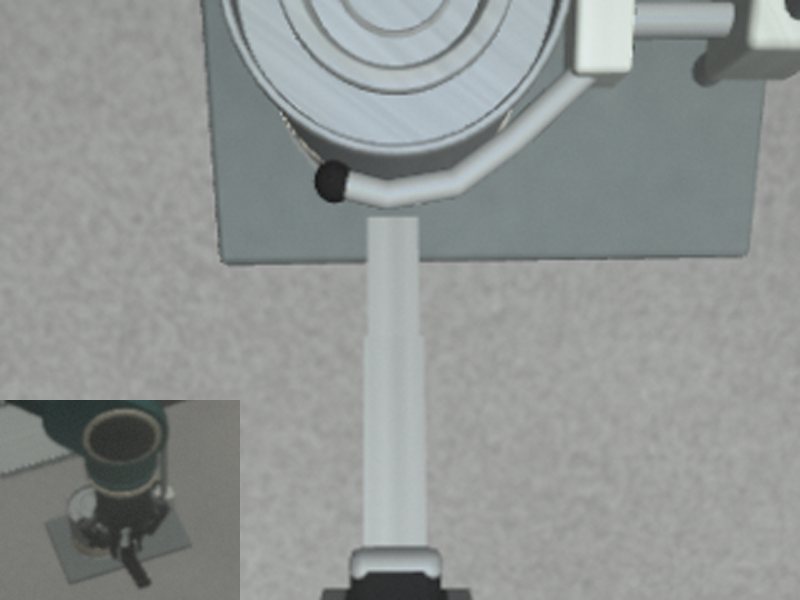

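```bash
python3 - <<'E'
from h import *
np.set_printoptions(precision=4,suppress=True)
f=load("w5")
q=lambda x,y:(160+x/2.5,y/2.5)
print("rim near outer",atz(f,q(393,155),.102),"lid near edge",atz(f,q(393,95),.1035),"L/R",atz(f,q(222,5),.102),atz(f,q(568,5),.102))
print("base edge",atz(f,q(222,263),.01),atz(f,q(748,254),.01))
p=np.array([.5043,-.1507,.1752])
for L in(.100,.103,.107):
  for th in(22,25,28):
    t=np.radians(th); g=lambda l:proj(f,p+[0,l*np.cos(t),-.0095-l*np.sin(t)])[0]
    print(L,th,g(L),g(L-.08))
for z in(.115,.12,.125): print(z,atz(f,q(393,217),z))
# rim fit: edges in full image
P=np.array([[np.cos(a),np.sin(a)] for a in np.radians(range(215,326,10))])
for c in((.504,.0),(.504,.004),(.504,.008)):
    print(c,(proj(f,np.c_[np.array(c)+.046*P,np.full(len(P),.102)])[[0,2,5,8,-1]]-[160,0]).round(1).tolist())
E
```

```text
rim near outer [ 0.5032 -0.0417  0.102 ] lid near edge [ 0.5032 -0.0275  0.1035] L/R [ 0.4594 -0.0061  0.102 ] [ 0.5478 -0.0058  0.102 ]
base edge [ 0.4343 -0.0643  0.01  ] [ 0.646  -0.0597  0.01  ]
0.1 22 [318.906   82.8396] [318.5708 218.2323]
0.1 25 [318.8664  87.5333] [318.5644 218.368 ]
0.1 28 [318.8282  92.3552] [318.5578 218.5987]
0.103 22 [318.9176  78.093 ] [318.5842 212.8632]
0.103 25 [318.8766  83.0563] [318.5767 213.0593]
0.103 28 [318.8371  88.134 ] [318.5691 213.3629]
0.107 22 [318.933   71.8028] [318.6021 205.7376]
0.107 25 [318.8901  77.1342] [318.5931 206.0298]
0.107 28 [318.8489  82.5597] [318.5841 206.4453]
0.115 [ 0.5033 -0.0587  0.115 ]
0.12 [ 0.5033 -0.0593  0.12  ]
0.125 [ 0.5033 -0.0598  0.125 ]
(0.504, 0.0) [[101.0, 36.8], [118.7, 55.5], [152.4, 68.7], [187.5, 62.2], [216.0, 37.2]]
(0.504, 0.004) [[100.7, 30.1], [118.5, 48.9], [152.4, 62.3], [187.7, 55.7], [216.3, 30.5]]
(0.504, 0.008) [[100.4, 23.2], [118.4, 42.3], [152.4, 55.7], [187.9, 49.1], [216.6, 23.7]]
```

>>> servo_tool --pt "14 0 0 0" --pt "13 0 0 0" --pt "0 0 8 0" --pt "0 0 8 0" --pt "0 0 1 0" --pt "0 0 0 0" --pt "0 0 0 0"

```text
time: 9.47
tool_pos: [0.5041, -0.1247, 0.1581]
tool_rot: [-180.0, 0.0, 90.2]
contact_force: [1.0, -0.2, -0.9]
grip_width: 0.018
```

>>> servo_tool --pt "0 0 1 0" --pt "0 0 1 0" --pt "0 0 0 0"

```text
time: 9.72
tool_pos: [0.5042, -0.1241, 0.1562]
tool_rot: [-180.0, 0.0, 90.3]
contact_force: [0.4, -0.9, -1.4]
grip_width: 0.0178
```

>>> servo_tool --pt "0 0 1 0" --pt "0 0 1 0" --pt "0 0 0 0"

```text
time: 9.97
tool_pos: [0.5042, -0.1239, 0.1541]
tool_rot: [-180.0, -0.0, 90.3]
contact_force: [0.7, 0.1, -0.4]
grip_width: 0.0179
```

```bash
python3 - <<'E'
from h import *
f=grab("wrist","w6"); s=sensors.state(); print(s["tool_pos"],s["contact_force"])
cv2.imwrite("pics/c6.png",cv2.resize(load("w6")["img"][0:180,200:440,::-1],(800,600),interpolation=cv2.INTER_CUBIC))
E
```

```text
[ 0.50419958 -0.12393684  0.15419239] [-0.75218504 -0.4558945  -1.29158701]
```

View pics/c6.png

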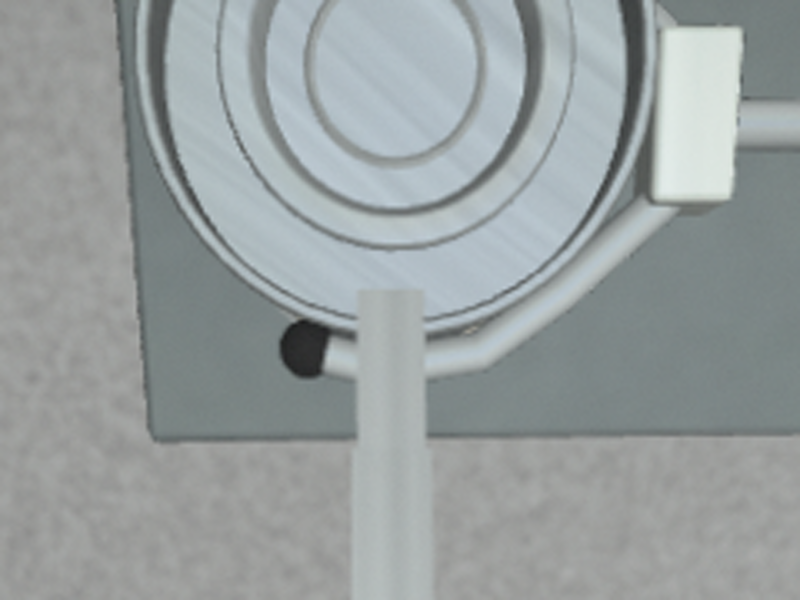

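>>> servo_tool --pt "2 0 1 0" --pt "0 0 0 0" --pt "0 0 0 0"

```text
time: 10.27
tool_pos: [0.5042, -0.1218, 0.1533]
tool_rot: [-180.0, -0.0, 90.3]
contact_force: [-0.5, 0.4, -0.1]
grip_width: 0.0182
```

>>> servo_tool --pt "0 0 1 0" --pt "0 0 0 0" --pt "0 0 0 0"

```text
time: 10.52
tool_pos: [0.5042, -0.122, 0.1522]
tool_rot: [-180.0, 0.0, 90.3]
contact_force: [-0.0, -0.4, -0.9]
grip_width: 0.0178
```

>>> servo_tool --pt "0 0 1 0" --pt "0 0 0 0" --pt "0 0 0 0"

```text
time: 10.77
tool_pos: [0.5042, -0.122, 0.1512]
tool_rot: [-180.0, 0.0, 90.3]
contact_force: [-0.0, -0.1, -1.8]
grip_width: 0.0182
```

>>> servo_tool --pt "0 0 1 0" --pt "0 0 0 0" --pt "0 0 0 0"

```text
time: 11.02
tool_pos: [0.5042, -0.1219, 0.1502]
tool_rot: [-180.0, 0.0, 90.3]
contact_force: [-0.9, 0.4, -1.3]
grip_width: 0.018
```

>>> servo_tool --pt "0 0 1 0" --pt "0 0 0 0" --pt "0 0 0 0"

```text
time: 11.27
tool_pos: [0.5042, -0.1219, 0.1492]
tool_rot: [-180.0, 0.0, 90.3]
contact_force: [-0.1, -0.1, -1.1]
grip_width: 0.0179
```

>>> servo_tool --pt "0 0 1 0" --pt "0 0 0 0" --pt "0 0 0 0"

```text
time: 11.52
tool_pos: [0.5043, -0.1219, 0.1483]
tool_rot: [-180.0, -0.0, 90.3]
contact_force: [0.2, -0.2, -0.9]
grip_width: 0.0181
```

>>> servo_tool --pt "0 0 1 0" --pt "0 0 0 0" --pt "0 0 0 0"

```text
time: 11.77
tool_pos: [0.5043, -0.1219, 0.1473]
tool_rot: [180.0, 0.0, 90.3]
contact_force: [-0.1, -0.3, 0.5]
grip_width: 0.0183
```

>>> servo_tool --pt "0 0 1 0" --pt "0 0 0 0" --pt "0 0 0 0"

```text
time: 12.02
tool_pos: [0.5044, -0.122, 0.1464]
tool_rot: [180.0, 0.0, 90.3]
contact_force: [-0.4, -0.0, 2.5]
grip_width: 0.018
```

```bash
python3 - <<'E'
from h import *
f=grab("wrist","w7"); s=sensors.state(); print(s["tool_pos"],s["contact_force"])
im=load("w7")["img"]
g=im[:,313:321].astype(float).mean(1)
print(g[60:100].mean(1).round().tolist()); print(g[200:225].mean(1).round().tolist())
g5=load("w5")["img"][:,313:321].astype(float).mean((1,2)); print(g5[200:230].round().tolist())
E
```

```text
[ 0.50431078 -0.12194123  0.14633024] [ 0.32029039 -0.12986433  2.69154934]
[194.0, 195.0, 190.0, 143.0, 110.0, 134.0, 173.0, 189.0, 191.0, 192.0, 193.0, 195.0, 195.0, 197.0, 176.0, 136.0, 133.0, 186.0, 190.0, 190.0, 190.0, 190.0, 188.0, 188.0, 180.0, 174.0, 174.0, 174.0, 174.0, 174.0, 174.0, 174.0, 174.0, 175.0, 175.0, 175.0, 176.0, 176.0, 176.0, 176.0]
[187.0, 187.0, 187.0, 188.0, 187.0, 188.0, 188.0, 188.0, 188.0, 188.0, 189.0, 189.0, 189.0, 189.0, 189.0, 189.0, 189.0, 189.0, 144.0, 102.0, 110.0, 125.0, 139.0, 153.0, 165.0]
[185.0, 185.0, 185.0, 185.0, 186.0, 186.0, 185.0, 185.0, 185.0, 185.0, 186.0, 186.0, 186.0, 186.0, 186.0, 187.0, 187.0, 187.0, 143.0, 102.0, 110.0, 125.0, 139.0, 154.0, 166.0, 175.0, 184.0, 192.0, 137.0, 62.0]
```

>>> servo_tool --pt "0 0 -0.6 0" --pt "1 0 0.4 0" --pt "1 0 0.4 0" --pt "1 0 0.4 0" --pt "0 0 0 0" --pt "0 0 0 0"

```text
time: 12.57
tool_pos: [0.5042, -0.1188, 0.1456]
tool_rot: [-180.0, -0.0, 90.3]
contact_force: [0.0, 1.6, 1.2]
grip_width: 0.0178
```

>>> servo_tool --pt "1 0 0.4 0" --pt "1 0 0.4 0" --pt "0 0 0 0" --pt "0 0 0 0"

```text
time: 12.9
tool_pos: [0.5042, -0.1168, 0.1448]
tool_rot: [-180.0, -0.0, 90.3]
contact_force: [0.7, 1.4, 0.8]
grip_width: 0.0179
```

>>> servo_tool --pt "1 0 0.4 0" --pt "0.5 0 0.2 0" --pt "0 0 0 0" --pt "0 0 0 0"

```text
time: 13.23
tool_pos: [0.5042, -0.1154, 0.1442]
tool_rot: [-180.0, -0.0, 90.3]
contact_force: [0.1, 1.1, 0.6]
grip_width: 0.018
```

```bash
python3 - <<'E'
from h import *
f=grab("wrist","w8"); s=sensors.state(); print(s["tool_pos"],s["contact_force"])
cv2.imwrite("pics/c8.png",cv2.resize(load("w8")["img"][20:140,240:400,::-1],(800,600),interpolation=cv2.INTER_CUBIC))
E
```

```text
[ 0.50418764 -0.11537952  0.14424611] [0.10268576 0.96594969 0.40373731]
```

View pics/c8.png

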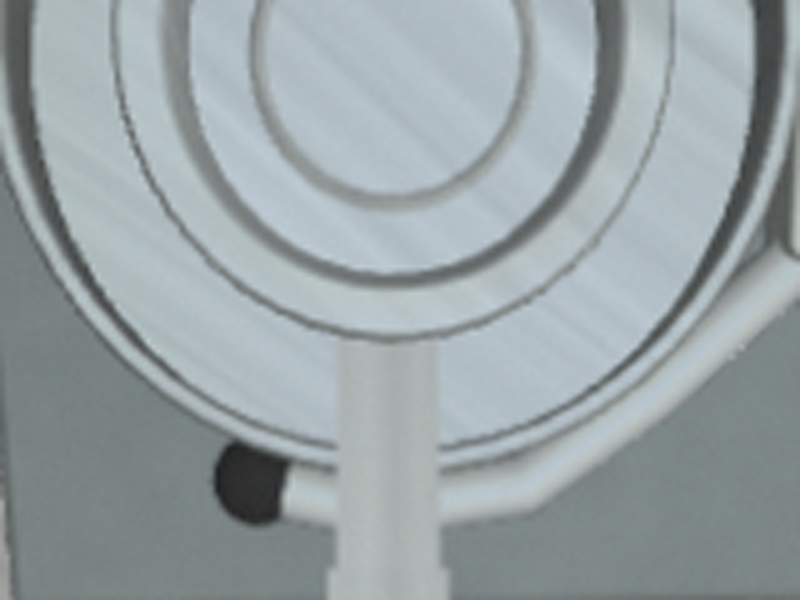

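>>> servo_tool --pt "1 0 0.4 0" --pt "0 0 0 0" --pt "0 0 0 0"

```text
time: 13.53
tool_pos: [0.5042, -0.1143, 0.1439]
tool_rot: [-180.0, -0.0, 90.3]
contact_force: [1.0, 0.7, 1.5]
grip_width: 0.0179
```

>>> servo_tool --pt "1 0 0.4 0" --pt "0 0 0 0" --pt "0 0 0 0"

```text
time: 13.78
tool_pos: [0.5042, -0.1134, 0.1435]
tool_rot: [-180.0, -0.0, 90.3]
contact_force: [-0.2, 0.3, 0.6]
grip_width: 0.0181
```

>>> servo_tool --pt "0 0 2 0" --pt "0 0 2 0" --pt "0 0 0 0" --pt "0 0 0 0"

```text
time: 14.12
tool_pos: [0.5042, -0.1141, 0.1396]
tool_rot: [180.0, 0.0, 90.3]
contact_force: [-1.7, -3.0, 6.9]
grip_width: 0.018
```

>>> servo_tool --pt "-0.6 0 2 0" --pt "-0.6 0 2 0" --pt "-0.6 0 2 0" --pt "-0.5 0 2 0" --pt "0 0 0 0"

```text
time: 14.53
tool_pos: [0.5044, -0.1175, 0.1317]
tool_rot: [180.0, 0.1, 90.2]
contact_force: [-0.6, -9.4, 9.8]
grip_width: 0.018
```

>>> servo_tool --pt "-0.5 0 2 0" --pt "-0.5 0 2 0" --pt "-0.5 0 2 0" --pt "-0.4 0 2 0" --pt "0 0 0 0"

```text
time: 14.95
tool_pos: [0.5044, -0.1195, 0.1236]
tool_rot: [180.0, 0.1, 90.2]
contact_force: [-1.7, -10.7, 8.3]
grip_width: 0.0181
```

```bash
python3 - <<'E'
from h import *
f=grab("wrist","w9"); s=sensors.state(); print(s["tool_pos"],s["contact_force"])
g=load("w9")["img"][:,313:321].astype(float).mean((1,2)); print(g[55:100].round().tolist());print(g[200:230].round().tolist())
E
```

```text
[ 0.50437261 -0.11954913  0.12372562] [ -1.16722677 -10.76200103   8.41540385]
[193.0, 194.0, 194.0, 162.0, 116.0, 118.0, 148.0, 179.0, 188.0, 189.0, 190.0, 191.0, 192.0, 194.0, 195.0, 196.0, 169.0, 139.0, 118.0, 183.0, 191.0, 191.0, 191.0, 191.0, 191.0, 191.0, 191.0, 191.0, 192.0, 191.0, 192.0, 192.0, 192.0, 192.0, 193.0, 193.0, 193.0, 193.0, 193.0, 193.0, 193.0, 193.0, 194.0, 194.0, 193.0]
[196.0, 197.0, 196.0, 197.0, 197.0, 196.0, 196.0, 196.0, 197.0, 196.0, 197.0, 197.0, 196.0, 197.0, 196.0, 196.0, 197.0, 139.0, 87.0, 104.0, 124.0, 139.0, 151.0, 164.0, 177.0, 185.0, 188.0, 190.0, 190.0, 146.0]
```

>>> servo_tool --pt "-0.8 0 2 0" --pt "-0.6 0 2 0" --pt "-0.4 0 2 0" --pt "-0.4 0 2 0" --pt "0 0 0 0"

```text
time: 15.42
tool_pos: [0.5043, -0.1213, 0.1154]
tool_rot: [180.0, 0.1, 90.2]
contact_force: [0.1, -8.7, 6.2]
grip_width: 0.018
```

>>> servo_tool --pt "-0.3 0 2 0" --pt "-0.3 0 2 0" --pt "-0.2 0 2 0" --pt "-0.2 0 2 0" --pt "0 0 0 0"

```text
time: 15.83
tool_pos: [0.5044, -0.1224, 0.1075]
tool_rot: [180.0, 0.1, 90.2]
contact_force: [1.0, -9.1, 7.1]
grip_width: 0.0179
```

```bash
python3 - <<'E'
from h import *
f=grab("wrist","w10"); grab("side","s10");grab("scene","sc10");s=sensors.state(); print(s["tool_pos"],s["contact_force"])
a=cv2.resize(load("w10")["img"][0:240,160:480,::-1],(800,600),interpolation=cv2.INTER_CUBIC)
a[350:,:333]=cv2.resize(load("s10")["img"][185:245,265:345,::-1],(333,250),interpolation=cv2.INTER_CUBIC)
a[350:,467:]=cv2.resize(load("sc10")["img"][165:225,275:355,::-1],(333,250),interpolation=cv2.INTER_CUBIC)
cv2.imwrite("pics/c10.png",a)
E
```

```text
[ 0.5044385  -0.12242468  0.10769055] [ 0.16706805 -9.8770478   6.22804372]
```

View pics/c10.png

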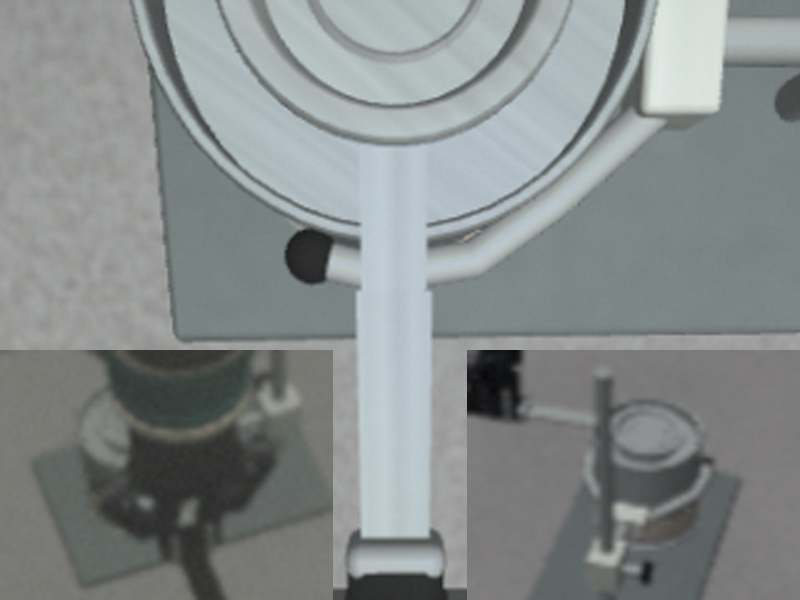

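>>> servo_tool --pt "-1 0 2 0" --pt "0 0 2 0" --pt "0 0 2 0" --pt "0 0 2 0" --pt "0 0 0 0"

```text
time: 16.4
tool_pos: [0.5043, -0.1232, 0.0994]
tool_rot: [180.0, 0.1, 90.2]
contact_force: [-1.0, -7.9, 5.9]
grip_width: 0.0182
```

>>> servo_tool --pt "0 0 2 0" --pt "0 0 2 0" --pt "0.2 0 2 0" --pt "0.2 0 2 0" --pt "0 0 0 0"

```text
time: 16.82
tool_pos: [0.5044, -0.1227, 0.0914]
tool_rot: [180.0, 0.1, 90.2]
contact_force: [-0.4, -7.3, 6.5]
grip_width: 0.018
```

>>> servo_tool --pt "0.3 0 2 0" --pt "0.3 0 2 0" --pt "0.3 0 2 0" --pt "0.3 0 2 0" --pt "0 0 0 0"

```text
time: 17.23
tool_pos: [0.5043, -0.1216, 0.0834]
tool_rot: [180.0, 0.1, 90.2]
contact_force: [0.0, -7.7, 4.7]
grip_width: 0.018
```

```bash
python3 - <<'E'
from h import *
f=grab("wrist","w11"); s=sensors.state(); print(s["tool_pos"],s["contact_force"])
for n in("w9","w10","w11"):
    g=load(n)["img"][:,313:321].astype(float).mean((1,2)); print(n,g[35:85].round().astype(int).tolist())
E
```

```text
[ 0.50430256 -0.12154919  0.08346716] [ 0.5859695  -8.3483114   4.48696251]
w9 [188, 189, 189, 190, 190, 151, 141, 158, 160, 172, 188, 187, 186, 186, 186, 186, 186, 188, 190, 191, 193, 194, 194, 162, 116, 118, 148, 179, 188, 189, 190, 191, 192, 194, 195, 196, 169, 139, 118, 183, 191, 191, 191, 191, 191, 191, 191, 191, 192, 191]
w10 [186, 188, 189, 190, 192, 191, 164, 109, 145, 176, 180, 182, 183, 185, 186, 189, 191, 192, 194, 182, 153, 136, 120, 161, 193, 193, 193, 193, 193, 193, 193, 194, 193, 193, 193, 193, 194, 194, 194, 194, 194, 194, 194, 194, 195, 195, 195, 196, 195, 195]
w11 [142, 133, 120, 129, 188, 188, 188, 189, 189, 190, 189, 189, 189, 190, 189, 190, 190, 190, 189, 190, 190, 190, 189, 189, 190, 190, 190, 190, 190, 190, 190, 190, 190, 191, 190, 191, 190, 190, 190, 190, 190, 190, 190, 190, 191, 191, 191, 191, 191, 191]
```

>>> servo_tool --pt "0.3 0 2 0" --pt "0.4 0 2 0" --pt "0.4 0 2 0" --pt "0.5 0 2 0" --pt "0.5 0 2 0" --pt "0 0 0 0"

```text
time: 17.78
tool_pos: [0.5043, -0.1184, 0.0733]
tool_rot: [180.0, 0.0, 90.3]
contact_force: [1.1, -3.6, 4.8]
grip_width: 0.0178
```

```bash
python3 - <<'E'
from h import *
grab("wrist","w12"); grab("side","s12"); s=sensors.state(); print(s["tool_pos"],s["contact_force"])
for n in("w10","w11","w12"):
    f=load(n); p0=(317,dict(w10=58,w11=38.5,w12=0)[n])
    if n=="w12":
        g=f["img"][:,313:321].astype(float).mean((1,2)); print(g[0:60].round().astype(int).tolist()); continue
    for y in(-.027,-.0265,-.025):
        c,d=ray(f,p0); t=(y-c[1])/d[1]; print(n,y,(c+d*t)[2].round(4))
E
```

```text
[ 0.5043569  -0.11849669  0.07351948] [ 0.31109409 -2.39667401  3.95997875]
w10 -0.027 0.1109
w10 -0.0265 0.1084
w10 -0.025 0.1008
w11 -0.027 0.119
w11 -0.0265 0.1171
w11 -0.025 0.1112
[165, 166, 166, 167, 168, 169, 171, 172, 174, 175, 105, 144, 165, 166, 167, 168, 169, 170, 172, 173, 175, 176, 177, 178, 179, 179, 171, 161, 155, 150, 144, 136, 127, 117, 166, 177, 177, 177, 177, 177, 177, 177, 177, 178, 178, 178, 178, 178, 178, 178, 179, 179, 178, 178, 178, 179, 179, 178, 179, 178]
```

>>> servo_tool --pt "-3 0 1 0" --pt "-4 0 1.7 0" --pt "-4 0 1.7 0" --pt "-4 0 1.7 0" --pt "-5 0 2.2 0" --pt "-5 0 2.2 0" --pt "-5 0 2.2 0" --pt "-6 0 2.2 0" --pt "-10 0 0 0" --pt "-15 0 0 0"

```text
time: 18.72
tool_pos: [0.5044, -0.1792, 0.0583]
tool_rot: [-180.0, -0.0, 90.4]
contact_force: [1.1, 0.2, -0.8]
grip_width: 0.0179
```

>>> servo_tool --pt "-20 0 0 0" --pt "-20 0 0 0" --pt "-20 0 0 0" --pt "-20 0 0 0" --pt "0 0 0 0" --pt "0 0 0 0"

```text
time: 19.22
tool_pos: [0.5044, -0.2608, 0.0584]
tool_rot: [-180.0, 0.0, 90.2]
contact_force: [0.1, 1.4, -2.4]
grip_width: 0.0181
```

```bash
python3 - <<'E'
from h import *
grab("wrist","w13"); grab("side","s13"); grab("scene","sc13"); s=sensors.state(); print(s["tool_pos"],s["contact_force"],s["tool_rot"])
a=cv2.resize(load("w13")["img"][0:200,160:480,::-1],(480,300),interpolation=cv2.INTER_CUBIC)
b=cv2.resize(load("s13")["img"][185:245,265:345,::-1],(400,300),interpolation=cv2.INTER_CUBIC)
c=cv2.resize(load("sc13")["img"][170:230,280:360,::-1],(400,300),interpolation=cv2.INTER_CUBIC)
d=np.hstack([cv2.resize(a,(400,250)),np.zeros((250,0,3),np.uint8)]); d=np.vstack([d,np.zeros((50,400,3),np.uint8)])
e=cv2.resize(load("s13")["img"][200:350,230:430,::-1],(400,300),interpolation=cv2.INTER_CUBIC)
cv2.imwrite("pics/c13.png",np.vstack([np.hstack([b,c]),np.hstack([d,e])]))
E
```

```text
[ 0.50497884 -0.25856286  0.05849853] [ 0.08587948 -0.51504183 -0.6140833 ] [-1.79988961e+02 -2.16079047e-02  9.03455637e+01]
```

>>> servo_tool --pt "0 0 6 0" --pt "0 0 5 0" --pt "0 0 5 0" --pt "0 0 5 0" --pt "0 0 5 0" --pt "0 0 5 0" --pt "0 0 0 0"

```text
time: 19.95
tool_pos: [0.5052, -0.2588, 0.0268]
tool_rot: [180.0, -0.0, 90.4]
contact_force: [2.2, 1.2, 4.0]
grip_width: 0.0177
```

>>> servo_tool --pt "0 0 3 0" --pt "0 0 3 0" --pt "0 0 2 0" --pt "0 0 0 0"

```text
time: 20.28
tool_pos: [0.5053, -0.259, 0.0194]
tool_rot: [180.0, 0.0, 90.3]
contact_force: [2.3, 0.6, 4.9]
grip_width: 0.0184
```

>>> servo_tool --pt "0 0 1 0" --pt "0 0 1 0" --pt "0 0 0 0"

```text
time: 20.53
tool_pos: [0.5052, -0.259, 0.0177]
tool_rot: [180.0, 0.0, 90.3]
contact_force: [1.6, 2.0, 6.5]
grip_width: 0.018
```

>>> servo_tool --pt "0 0 0 0" --pt "0 0 0 0" --pt "0 0 0 0" --pt "0 0 0 0" --pt "0 0 0 0" --fingers 1

```text
time: 20.95
tool_pos: [0.5048, -0.2592, 0.0175]
tool_rot: [-180.0, -0.0, 90.3]
contact_force: [0.1, -0.3, -0.2]
grip_width: 0.0774
```

>>> servo_tool --pt "0 0 -10 0" --pt "0 0 -30 0" --pt "0 0 -40 0" --pt "0 0 -40 0" --pt "0 0 -40 0" --pt "0 0 -20 0" --pt "0 0 0 0" --pt "0 0 0 0"

```text
time: 21.62
tool_pos: [0.5053, -0.2593, 0.1995]
tool_rot: [179.9, 0.1, 90.3]
contact_force: [0.2, 0.6, -0.6]
grip_width: 0.0855
```

```bash
python3 - <<'E'
from h import *
np.set_printoptions(precision=4,suppress=True)
grab("wrist","w14"); grab("side","s14"); grab("scene","sc14"); s=sensors.state(); print(s["tool_pos"],s["contact_force"],s["tool_rot"])
R=lambda n,x,y,w,h,W,H:cv2.resize(load(n)["img"][y:y+h,x:x+w,::-1],(W,H),interpolation=cv2.INTER_CUBIC)
b=R("s14",265,185,80,60,400,300);c=R("sc14",280,165,80,60,400,300)
d=np.vstack([R("w14",0,0,640,400,400,250),np.zeros((50,400,3),np.uint8)])
e=R("w13",160,0,320,240,400,300)
cv2.imwrite("pics/c14.png",np.vstack([np.hstack([b,c]),np.hstack([d,e])]))
E
```

```text
[ 0.5044 -0.2589  0.1968] [ 0.4204  0.0952 -0.9031] [-179.9168   -0.0326   90.2958]
```

View pics/c14.png

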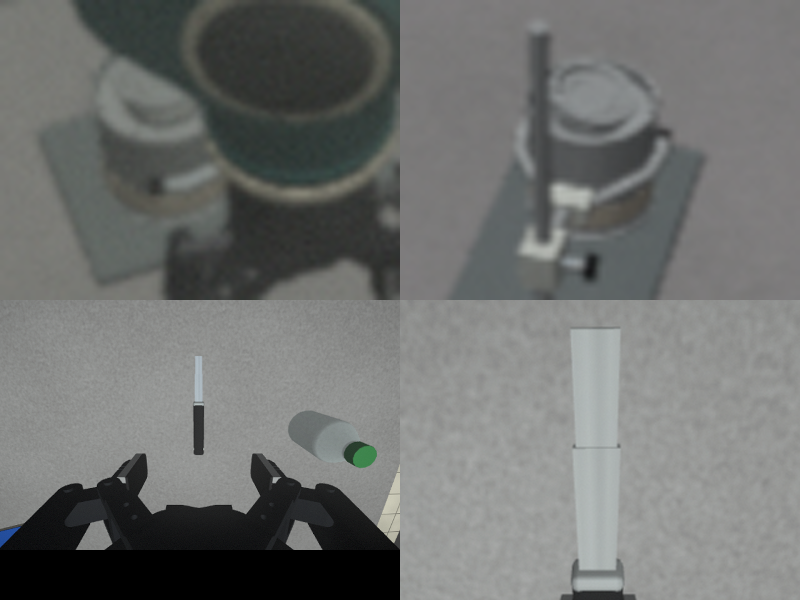

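>>> servo_tool --pt "33 -0.2 0 0" --pt "33 -0.2 0 0" --pt "33 -0.2 0 0" --pt "33 -0.2 0 0" --pt "33 0 0 0" --pt "33 0 0 0" --pt "33 0 0 0" --pt "33 0 0 0" --pt "0 0 0 0" --pt "0 0 0 0" --fingers 0.84

```text
time: 22.6
tool_pos: [0.5023, 0.0066, 0.1967]
tool_rot: [-179.9, -0.0, 90.5]
contact_force: [0.4, -0.7, 0.5]
grip_width: 0.0718
```

```bash
python3 - <<'E'
from h import *
np.set_printoptions(precision=4,suppress=True)
s=sensors.state(); print(s["tool_pos"],s["tool_rot"],s["grip_width"],{k:getattr(r,k) for k in dir(r) if k[0]!='_'})
f=grab("wrist","w15")
for z in(.102,.106): print(z,[proj(f,[x,y,z])[0].round(1).tolist() for x,y in((.504,.005),(.473,.005),(.535,.005),(.504,-.026),(.504,.036))])
im=load("w15")["img"].mean(2)
# horizontal profile through lid centre
c=proj(f,[.504,.005,.106])[0].round().astype(int)
print(c); b=cv2.resize(im[c[1]-60:c[1]+60,c[0]-80:c[0]+80].astype(np.float32),(54,40),interpolation=cv2.INTER_AREA)
for row in b: print("".join(" .:-=+*#%@"[min(9,int((v-40)/17)) if v>40 else 0] for v in row))
E
```

```text
[0.5023 0.0066 0.1967] [-179.8992   -0.012    90.4871] 0.07180740203589889 {'MotionError': <class 'station.MotionError'>, 'tips_ahead': 0.011}
0.102 [[320.6, 209.5], [283.8, 209.2], [357.3, 209.8], [320.2, 243.3], [321.0, 173.1]]
0.106 [[320.6, 210.9], [283.3, 210.6], [358.0, 211.2], [320.2, 245.3], [321.0, 174.0]]
[321 211]
*****============   :#*=-:-==+**#%%#*========+++++++++
*****============:   ::::----::::+#%%*+=====++++++++++
*****=============:.-+*#######**=--*%%#*===+++++++++++
*****============:-*###%%%%%%%####+-+#%#*+=+++++++++++
*****============*##%%%%%%%%%%%%%###++*%%#+=++++++++++
*****==========+##%%%%%%%%%%%%%%%%%###+*#%#++++==+++++
*****=========*##%%%%%%%%%%%%%%%%%%%%##++#%#+=++++++++
*****========*#%%%%%%%%##*####%%%%%%%%##++#%#*=+++++++
*****+======+#%%%%%%###%%%%%%%###%%%%%%##++#%#*+++++++
*****+=====+*#%%%%%##%%%%%###%%%##%%%%%%*#++*%#*---=++
*****+=====*#%%%%%*#%%###******#%%##%%%%%**+=+*#####++
*****+====**%%%%%*%%#*#%%%%%%%#**%%##%%%%#*+=-@@@@@@++
*****+====**%%%%#%%#*#%%%@%%%%%%*+#%#%%%%%+*=-@@@@@@++
******===++#%%%##%#*%%%%######%%%*+#%#%%%%+*=-@@@@@@==
***
[... 721 characters left out ...]
==*--*####+=*%%%%%%%%%#=-*##%%+:=*+++++++++++
*******====++:-*##%#*-=*#%%%##+-=#%%#%+:-*++++++++++==
*******+++++*+:-*###%#+--------*#%%%#=:-***+**********
:.-***********+::+###%%##****#%%##%*-:-**********=.:--
   ************+::-*####%%%%%%%%#*=::-***********:  .:
   +*************-:::=+*##%%##*+-:::+#***********:   :
   +**************+-:::::----:::::=**************.   .
   +*****************=-::::::::=+****************.    
   =**********************+***#******************.    
   =*********************************************     
   -*********************************************     
   -********************************************+     
   :********************************************+
```

>>> servo_tool --pt "0 0.5 20 0" --pt "0 0 25 0" --pt "0 0 20 0" --pt "0 0 8 0" --pt "0 0 0 0" --pt "0 0 0 0" --fingers 0.82

```text
time: 23.15
tool_pos: [0.5033, 0.0042, 0.1248]
tool_rot: [-180.0, 0.0, 90.2]
contact_force: [-0.5, -0.9, 0.9]
grip_width: 0.07
```

>>> servo_tool --pt "0 0 2 0" --pt "0 0 2 0" --pt "0 0 0 0" --pt "0 0 0 0"

```text
time: 23.48
tool_pos: [0.5034, 0.0048, 0.121]
tool_rot: [180.0, 0.0, 90.3]
contact_force: [0.2, 0.4, -0.2]
grip_width: 0.0697
```

>>> servo_tool --pt "0 0 2 0" --pt "0 0 2 0" --pt "0 0 0 0" --pt "0 0 0 0"

```text
time: 23.82
tool_pos: [0.5032, 0.0048, 0.1164]
tool_rot: [-180.0, 0.0, 90.3]
contact_force: [0.8, -1.0, 0.3]
grip_width: 0.0701
```

>>> servo_tool --pt "0 0 2 0" --pt "0 0 0 0" --pt "0 0 0 0"

```text
time: 24.07
tool_pos: [0.5032, 0.0048, 0.1144]
tool_rot: [-180.0, 0.0, 90.3]
contact_force: [-0.2, 0.3, -0.8]
grip_width: 0.0701
```

>>> servo_tool --pt "0 0 2 0" --pt "0 0 0 0" --pt "0 0 0 0"

```text
time: 24.32
tool_pos: [0.5032, 0.0048, 0.1124]
tool_rot: [-180.0, 0.0, 90.3]
contact_force: [0.4, 0.2, 0.1]
grip_width: 0.0703
```

>>> servo_tool --pt "0 0 1.5 0" --pt "0 0 0 0" --pt "0 0 0 0"

```text
time: 24.57
tool_pos: [0.5032, 0.0048, 0.111]
tool_rot: [-180.0, 0.0, 90.3]
contact_force: [-0.9, -0.3, 0.9]
grip_width: 0.0701
```

>>> servo_tool --pt "0 0 1.5 0" --pt "0 0 0 0" --pt "0 0 0 0"

```text
time: 24.82
tool_pos: [0.5032, 0.0048, 0.1095]
tool_rot: [-180.0, 0.0, 90.3]
contact_force: [0.3, 0.3, -0.2]
grip_width: 0.0702
```

>>> servo_tool --pt "0 0 1.5 0" --pt "0 0 0 0" --pt "0 0 0 0"

```text
time: 25.07
tool_pos: [0.5032, 0.0049, 0.108]
tool_rot: [-180.0, 0.0, 90.3]
contact_force: [0.8, -0.1, 0.0]
grip_width: 0.0698
```

>>> servo_tool --pt "0 0 1.5 0" --pt "0 0 0 0" --pt "0 0 0 0"

```text
time: 25.32
tool_pos: [0.5032, 0.0048, 0.1065]
tool_rot: [-180.0, 0.0, 90.3]
contact_force: [-0.2, -0.0, -1.0]
grip_width: 0.07
```

>>> servo_tool --pt "0 0 1 0" --pt "0 0 0 0" --pt "0 0 0 0"

```text
time: 25.57
tool_pos: [0.5032, 0.0049, 0.1055]
tool_rot: [-180.0, 0.0, 90.3]
contact_force: [-1.0, -0.5, 0.1]
grip_width: 0.0701
```

>>> servo_tool --pt "0 0 1 0" --pt "0 0 0 0" --pt "0 0 0 0"

```text
time: 25.82
tool_pos: [0.5032, 0.0048, 0.1045]
tool_rot: [-180.0, 0.0, 90.3]
contact_force: [0.1, -0.3, -0.1]
grip_width: 0.0704
```

>>> servo_tool --pt "0 0 0 0" --pt "0 0 0 0" --pt "0 0 0 0" --pt "0 0 0 0" --fingers 0

```text
time: 26.15
tool_pos: [0.5036, 0.0046, 0.105]
tool_rot: [180.0, 0.0, 90.3]
contact_force: [-2.2, -2.4, 6.2]
grip_width: 0.0587
```

>>> servo_tool --pt "0 0 0 0" --pt "0 0 -1 0" --pt "0 0 -2 0" --pt "0 0 -2 0" --pt "0 0 -2 0"

```text
time: 26.57
tool_pos: [0.5033, 0.0045, 0.1118]
tool_rot: [-180.0, 0.0, 90.3]
contact_force: [1.2, -2.7, -1.9]
grip_width: 0.0583
```

>>> servo_tool --pt "0 0 -3 0" --pt "0 0 -3 0" --pt "0 0 -4 0" --pt "0 0 -6 0" --pt "0 0 -10 0" --pt "0 0 -10 0" --pt "0 0 -10 0" --pt "0 0 0 0"

```text
time: 27.23
tool_pos: [0.5043, 0.0049, 0.16]
tool_rot: [179.8, -0.0, 90.3]
contact_force: [1.0, 0.2, 0.7]
grip_width: 0.058
```

```bash
cat >> h.py <<'E'
def asc(im,x,y,w,h,W,H):
    b=cv2.resize(im[y:y+h,x:x+w].mean(2).astype(np.float32),(W,H),interpolation=cv2.INTER_AREA)
    for row in b: print("".join(" .:-=+*#%@"[int(np.clip((v-40)/17,0,9))] for v in row))
E
python3 - <<'E'
from h import *
np.set_printoptions(precision=4,suppress=True)
f=grab("wrist","w16"); grab("side","s16"); grab("scene","sc16"); s=sensors.state(); print(s["tool_pos"],s["contact_force"],s["grip_width"])
asc(load("w16")["img"],200,130,240,140,80,35)
p=proj(load("sc16"),[.504,.005,.15])[0].astype(int); print(p)
asc(load("sc16")["img"],p[0]-25,p[1]-20,50,50,75,38)
E
```

```text
[0.5032 0.0048 0.1576] [-0.5725  0.3046  0.0506] 0.058472871932621906
**************==================================================================
**************========================================================+=========
**************+========================================================+++======
**************+======================++========+++====================+++++=====
**************+=============:  :+**##%%####**+++=++========++++========++++=++==
***************============-   .#%%%####%%%%%%%#*+=========++++++++==+++++==+++=
***************=============    +*=-::::--==+*#%%#*+========+++++++==++++===++=+
***************=============-.  .::-==+===--::-+#%%#*+====+++++++++++=++++=+++++
*************#*============+=:-+*############*+--+#%%#*+=+++++++++++++++++++++++
***************===========+==*###%%%%%%%%%%%%####+=*#%%#+=++++==++++++++++++++++
***************===========+###%%%%%%%%%%%%%%%%%%###*+*#%#*+=++++=+++++++++++++++
***************+=========###%%%%%%%%%%%%%%%%%%%%%%%##++*%%#+=+++++++++++++++++++
***************+=======+##%%%%%%%%%%%%%%%%%%%%%%%%%%#*#++#
[... 4002 characters left out ...]
-===============
===============++*=-:::.::-=++======-------==+++==-::.......::-============
===============+++--:::..::---=============-----::.......-==---============
===============+++--:::...::::::::::---::::::...........:=++=----==========
===============+++=-:::...::::::::::::::::.............:-++=------------===
=================++=-::...::::::::::::::::............:-=+=-------------===
=============----=++=:::..::::::::::::::::..........::==+=-----------:--===
============------===:::..::::::::::::::::....:::--==+==------------:--====
============---------:::.::------::::::::::::--=+++==-::::----------:-=====
===========----------::::-+##**++====--::--==+++==-:::.::------------======
```

>>> servo_tool --pt "15 0 0 0" --pt "25 0 0 0" --pt "30 0 0 0" --pt "30 0 0 0" --pt "30 0 0 0" --pt "30 0 0 0" --pt "30 0 0 0" --pt "30 0 0 0" --pt "25 0 0 0" --pt "18 0 0 0"

```text
time: 28.22
tool_pos: [0.501, 0.2704, 0.1569]
tool_rot: [-179.9, -0.0, 90.4]
contact_force: [1.6, 0.4, -0.9]
grip_width: 0.0585
```

>>> servo_tool --pt "0 0 0 0" --pt "0 0 0 0" --pt "0 0 0 0"

```text
time: 28.47
tool_pos: [0.5018, 0.2669, 0.157]
tool_rot: [-179.9, 0.1, 90.3]
contact_force: [-0.8, -1.1, -0.5]
grip_width: 0.0586
```

```bash
python3 - <<'E'
from h import *
np.set_printoptions(precision=4,suppress=True)
f=grab("wrist","w17"); grab("side","s17"); grab("scene","sc17"); s=sensors.state(); print(s["tool_pos"],s["contact_force"],s["grip_width"],s["qpos"])
asc(load("w17")["img"],0,0,640,400,106,44)
for n in("s17","sc17"): print(proj(load(n),s["tool_pos"])[0], [proj(load(n),[x,y,.018])[0].round().tolist() for x,y in((.384,.18),(.624,.18),(.624,.35),(.384,.35))])
p=proj(load("sc17"),s["tool_pos"])[0].astype(int)
asc(load("sc17")["img"],p[0]-25,p[1]-20,50,44,75,34)
E
```

```text
[0.5021 0.2668 0.1575] [-0.3126 -0.8684  0.4806] 0.05817937741621031 [-23.3971  24.0265  -9.6468 104.8171   5.0146  51.5873 -35.1205]
=======++++++++++++++++++++++++++++++++++++++++++++++++++++++++++++++++++++++++++++++++++++++++++++++==+==
=====+++++++++++++++++++++++++++++++++++++++++++++++++++++++++++++++++++++++++++++++++++++++++++++++++++++
==+++++++++++++++++++++++++++++++++++++++++++++++++++++++++++++++++++++++++++++++++++++++++++++++++++++=+=
++++++++++++++++++++++++++++++++++++++++++++*+++++++++++++++++++++++++++++++++++++++++++++++++++++++++++++
++++++++++++++++++++++++++++++++++++++++++++*+++++++++++++++++++++++++++++++++++++++++++++++++++++++++++++
+++++++++++++++++++++++++++++++++++++**+++*******+++++++++++*+++++++++++++++++++++++++++++++++++++++++++++
++++++++++++++++++++++++++++++++*++++**++++*+**+******++**+******++++*++++++++++++++++++++++++++++++++++++
+++++++++++++++++++++++++++++++++++++++*+******+**+********+******++++++++++++++++++++++++++++++++++++++++
+++++++++++++++++++++++++++++*+++++***+*+*********************+++*++++++++++++++++++++++++++++++++++++++++
+++
[... 5793 characters left out ...]
+++=======+=====
===+++*******************+++++++++=====-------------::----====-===+++++====
=++=++*****************************+++++++++========---------::---------===
=+++++**********************************************+=+++=====--------::-==
++++***********************************************************+++++++====+
===+*******************************************************************++++
+==++******************************************************************++**
**++******************************************************************++++*
++********************************************************************++=++
=++*******************************************************************++==+
```

```bash
python3 - <<'E'
from h import *
np.set_printoptions(precision=4,suppress=True)
f=load("w17")
for c,r_ in((32,11.5),(73,10),(35.5,27.5),(71,27.5)): print(atz(f,(c*6.04,r_*9.09),.018))
E
```

```text
[0.3865 0.3517 0.018 ]
[0.6125 0.3645 0.018 ]
[0.3922 0.2058 0.018 ]
[0.6189 0.2068 0.018 ]
```

>>> servo_tool --pt "8 0 15 0" --pt "0 0 25 0" --pt "0 0 30 0" --pt "0 0 25 0" --pt "0 0 18 0" --pt "0 0 10 0" --pt "0 0 4 0" --pt "0 0 0 0" --pt "0 0 0 0"

```text
time: 29.37
tool_pos: [0.5024, 0.2759, 0.0315]
tool_rot: [179.9, -0.0, 90.3]
contact_force: [-0.7, -0.1, -0.4]
grip_width: 0.0583
```

>>> servo_tool --pt "0 0 1.5 0" --pt "0 0 1.5 0" --pt "0 0 0 0" --pt "0 0 0 0"

```text
time: 29.7
tool_pos: [0.502, 0.2759, 0.0279]
tool_rot: [180.0, -0.0, 90.3]
contact_force: [0.9, -0.3, -0.6]
grip_width: 0.0586
```

>>> servo_tool --pt "0 0 1.5 0" --pt "0 0 1.5 0" --pt "0 0 0 0" --pt "0 0 0 0"

```text
time: 30.03
tool_pos: [0.5018, 0.2758, 0.0244]
tool_rot: [-180.0, 0.0, 90.3]
contact_force: [0.4, -0.1, -0.2]
grip_width: 0.0585
```

>>> servo_tool --pt "0 0 1.5 0" --pt "0 0 0 0" --pt "0 0 0 0"

```text
time: 30.28
tool_pos: [0.5018, 0.2758, 0.023]
tool_rot: [-180.0, 0.0, 90.3]
contact_force: [-0.1, -0.4, -0.2]
grip_width: 0.0585
```

>>> servo_tool --pt "0 0 1.5 0" --pt "0 0 0 0" --pt "0 0 0 0"

```text
time: 30.53
tool_pos: [0.5018, 0.2758, 0.0215]
tool_rot: [-180.0, 0.0, 90.3]
contact_force: [-0.4, -0.0, -0.1]
grip_width: 0.058
```

>>> servo_tool --pt "0 0 1.5 0" --pt "0 0 0 0" --pt "0 0 0 0"

```text
time: 30.78
tool_pos: [0.5018, 0.2758, 0.02]
tool_rot: [-180.0, 0.0, 90.3]
contact_force: [-0.5, 0.0, -0.6]
grip_width: 0.0586
```

>>> servo_tool --pt "0 0 1 0" --pt "0 0 0 0" --pt "0 0 0 0"

```text
time: 31.03
tool_pos: [0.5019, 0.2757, 0.0191]
tool_rot: [-180.0, 0.0, 90.3]
contact_force: [-0.5, -2.3, 4.6]
grip_width: 0.0584
```

>>> servo_tool --pt "0 0 1 0" --pt "0 0 0 0" --pt "0 0 0 0"

```text
time: 31.28
tool_pos: [0.502, 0.2754, 0.0184]
tool_rot: [180.0, 0.0, 90.3]
contact_force: [-2.4, -4.8, 9.6]
grip_width: 0.0585
```

>>> servo_tool --pt "0 0 0.8 0" --pt "0 0 0 0" --pt "0 0 0 0"

```text
time: 31.53
tool_pos: [0.502, 0.2751, 0.0178]
tool_rot: [180.0, 0.1, 90.3]
contact_force: [-4.7, -7.7, 17.0]
grip_width: 0.0584
```

>>> servo_tool --pt "0 0 0.8 0" --pt "0 0 0 0" --pt "0 0 0 0"

```text
time: 31.78
tool_pos: [0.5022, 0.2749, 0.0173]
tool_rot: [180.0, 0.1, 90.3]
contact_force: [-5.3, -9.7, 22.9]
grip_width: 0.0586
```

>>> servo_tool --pt "0 0 -1.2 0" --pt "0 0 -1 0" --pt "0 0 0 0" --pt "0 0 0 0"

```text
time: 32.12
tool_pos: [0.5021, 0.2758, 0.0189]
tool_rot: [180.0, -0.0, 90.3]
contact_force: [0.5, -2.0, 5.8]
grip_width: 0.0581
```

>>> servo_tool --pt "0 0 0 0" --pt "0 0 0 0" --pt "0 0 0 0" --pt "0 0 0 0" --fingers 0.8

```text
time: 32.45
tool_pos: [0.5017, 0.2759, 0.0185]
tool_rot: [-180.0, 0.0, 90.3]
contact_force: [0.3, 1.1, -0.5]
grip_width: 0.0684
```

>>> servo_tool --pt "0 0 0 0" --pt "0 0 -5 0" --pt "0 0 -15 0" --pt "0 0 -30 0" --pt "0 0 -40 0" --pt "0 0 -40 0" --pt "0 0 -20 0" --pt "0 0 0 0" --pt "0 0 0 0" --fingers 1

```text
time: 33.2
tool_pos: [0.5023, 0.2761, 0.1702]
tool_rot: [179.9, -0.1, 90.3]
contact_force: [1.1, 0.2, -0.3]
grip_width: 0.0854
```

```bash
python3 - <<'E'
from h import *
np.set_printoptions(precision=4,suppress=True)
f=grab("wrist","w18"); grab("side","s18"); grab("scene","sc18"); s=sensors.state(); print(s["tool_pos"],s["contact_force"],s["grip_width"])
asc(load("w18")["img"],190,90,260,180,100,40)
im=load("w18")["img"]; g=cv2.cvtColor(im,cv2.COLOR_RGB2GRAY)
print(cv2.HoughCircles(cv2.GaussianBlur(g,(3,3),0),cv2.HOUGH_GRADIENT,1,5,param1=80,param2=25,minRadius=12,maxRadius=60))
for z in(.0185,.013): print([proj(f,[.502+a,.275+b,z])[0].round(1).tolist() for a,b in((0,0),(-.031,0),(.031,0),(0,.031),(0,-.031))])
p=proj(load("sc18"),[.502,.275,.015])[0].astype(int); print(p)
asc(load("sc18")["img"],p[0]-20,p[1]-14,40,28,80,28)
E
```

```text
[0.5014 0.2756 0.1678] [ 0.7671 -0.2618 -1.1044] 0.08541255650703349
++++++++++++++++++++++*++++**+*******+*+****+*+**++*+*+******+*++*+++***++++++++++++++++++++++++++++
++++++++++++++++++++++*+**+**++*+++***+***********++******++*+*++*******++++++++++++++++++++**++++++
+++++++++++++++++++++++++*+++++++*****+******************************************+**********+--**+++
+******++++++++++++++++++**********+*********************###################################*:.*++++
+*-:+********###############################################################################*.:*++++
+*-:+#######################################################################################+.:**+++
+*=:-#######################################################################################+.-*++++
++*::#######################################################################################=.-*++++
++*::*######################%%%%%%%%%%%%%%%%#%%%%%#%########################################-.=*++++
++*-:+######################################################################################-.+*++++
++*=:=###############
[... 8072 characters left out ...]
++======++++++++====++++++**************************
******************************++====------------==++****************************
**********************************++++========++++******************************
********************************************************************************
********************************************************************************
********************************************************************************
********************************************************************************
********************************************************************************
********************************************************************************
```

```bash
python3 - <<'E'
from h import *
a,b=load("scene0")["img"].astype(int),load("sc18")["img"].astype(int)
for n,(x,y,w,h) in dict(bottle=(200,195,35,45),plates=(160,162,45,28),tips=(372,243,40,50),white=(462,228,28,32),oldopener=(225,165,32,35)).items():
    print(n,np.abs(a-b)[y:y+h,x:x+w].mean().round(2))
order.finish_job(); print(sensors.state()["time"])
E
```

```text
bottle 0.9
plates 0.79
tips 0.84
white 0.76
oldopener 20.86
the job is handed in; nothing more can be done
the job is handed in; nothing more can be done
```

The lid is off the tin and in the steel tray, the opener is lying on the bench, and the job was handed in at about 33 s of the 72 s allowed.

I gripped the opener by its handle and tipped its blade down about 22° by pressing the handle's rear end on the tin's rim. I then slid the blade over the rim and under the lid edge, and pressed the handle down until the lid came up. After that I laid the opener on the bench in front of the stand, lifted the lid off by its flange with the gripper, and set it down near the middle of the tray.

**Last checks:**
- **Lid:** the wrist camera showed it released, with its rings where a flat lid would put them. I judged flatness from that and from text renderings of the pictures, because my 12 viewed pictures were used up.
- **Bystanders:** the media bottle, microplates, tip box and white bottle look unchanged between the first and last pictures.
- **Opener:** it was flat on the bench in the last picture I viewed, and I did not measure it again afterwards.

**What did not go perfectly:**
- **Setting the lid down:** the lid was slightly tilted in the grip. Pressing to level it reached about 23 N without turning it, so I backed off to about 6 N and released it there.
- **Camera agreement:** the cameras disagreed by about 10 mm in y on where the tin is. I worked from the wrist view and contact forces instead.

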